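# Register a lino block in the corner of the printing board

## Robot

A 6-joint arm with a two-finger parallel gripper is mounted at the origin on the work surface. World frame = base frame: x ahead of the robot, y to its left, z up, the work surface at z = 0. Lengths are in m, angles in rad, forces in N, time in s.
With the tool pointing down it reaches from about 0.325 to 0.875 m from the base axis. Payload 4.4 kg.
Tool frame: the origin (TCP) lies midway between the tips of the shut fingers; the grasp point (between the pads) lies 19 mm behind it (ctrl.pinch_z is the distance from the TCP to the grasp point, in m); z points along the fingers, y is the line along which they close (so a half turn about z gives the same grasp; the last joint's range is limited). The gripper opens to 85 mm and grips with 20 to 120 N. Pads are 22 mm wide; open, the fingers measure 114 mm over their backs; the gripper's body (76 mm by 85 mm) begins 54 mm behind the grasp point. The pads swing forward as they close: fully open they stand 13 mm farther back than shut.
Start: joints at [-1.254, 0.207, 1.542, -0, 1.393, -0.15], TCP at [0.259, -0.513, 0.231] pointing down, gripper open.
Joint ranges: [-2.73, 2.73], [-0.86, 2.22], [0.23, 2.46], [-1.11, 4.25], [0.08, 2.63], [-2.82, 2.82]. Speed limits (rad/s): [2.79, 2.79, 3.14, 3.14, 3.14, 3.14].

## Interface

Orientations are given as a 3x3 rotation matrix whose columns are the frame's x, y, z axes.
In Python, from bench import ctrl gives the robot as it stands.
- The arm moves only by the tool apply_moves, never from a script. Its argument "plan" is one flat list of numbers, 7 for each row, row after row: the shift along the tool's x, y, z scaled (see below), then the turn, a rotation vector about the tool's x, y, z scaled (see below), then the opening, from -1 (shut) to 1 (fully open). In form: [tx, ty, tz, rx, ry, rz, fingers, tx, ty, tz, rx, ry, rz, fingers, ...]. A call has 1 to 12 rows; each row is the pose to reach, as a shift and turn from the pose commanded when the call began, along the tool's axes at that moment, turning the shorter way round; what a row does not reach only later rows make up. The controller multiplies each number of a shift by 0.1 m and each number of a turn by 2 pi rad. A row lasts 1/10 s, in which the tool goes at most 50 mm and 8.59 degrees, less where a joint would pass 70% of its speed; a pose out of reach is approached as far as the arm can. A call with a number of a shift or a turn outside -1 to 1 is refused whole. A call with a gripper value outside its range is refused whole. The fingers move at their own pace and stop on an object; "newtons" is the grip in N (left out, the last holds). Time passes only in rows, so rows that repeat a pose let the fingers close. It gives the time, the measured TCP pose, the force, the opening and the grip force at its end, in the units of the state.
- ctrl.observe(): the state, without advancing time (a new reading comes with each control period).
- ctrl.grab_frame(name): name is "scene" or "top"; returns the picture (400x640x3 uint8, red, green, blue); there is no depth.
- ctrl.camera_info(name): a dict with "fx", "fy", "cx", "cy" (pixels), "world_to_cam" (4x4, takes a point from world to camera coordinates). Camera axes: x right, y up, looking along -z (the intrinsics and any distortion apply to the point x, -y, -z); pixel columns grow to the right and rows downward; lengths in m; the calibration is good to about 2 mm. A picture is of the moment at which its call begins. camera_info takes no time and is no camera call.
- ctrl.hand_in(): hands the job in; it is judged then, once.
Trained networks look in the newest picture that a camera, given by its name, has taken for a name from the list of things; names that differ only in an ending like _2 or _b are one class to them, and where a whole thing is asked for, a point or a joint stands for the part that bears it (a point fixed in the world has none). Each returns a list of dicts, best first, with "confidence" (0 to 1); they miss things now and then, are a little off and sometimes report something else, mostly with a low value. They report only what shows in the picture. A call takes as long as a camera call.
- ctrl.recognise(camera, label): "xy" ([column, row] in pixels, amid what is visible of it).
- ctrl.regions_of(camera, label): "mask" (400x640 bool, what is visible of it) and "xy" ([column, row] in pixels, amid what is visible of it).
The state is a dict: "time": time; "joint_positions": joint angles; "joint_vel": joint speeds; "joint_torque": joint torques, N m; "tcp_pos": TCP position; "tool_rot": TCP orientation; "contact_force": force on the tool from outside, world axes, zero at the start; "wrist_torque": the same for the moment, N m; "grip_width": finger opening in m; "grip_force": force on a finger pad.
Only numpy, scipy, OpenCV 4.12 (cv2) and the standard library are available. Lean on these libraries where they do the work, as an engineer would, in place of code of your own. Each camera call takes 0.05 s, during which the arm holds its last target. There are 200 camera calls.

## Task

Lift the carved printing block up out of its drying cradle, where two sprung roller catches hold its ends, and lay it face up on the plywood registration board. Push it gently until its long side is pressed against the long fence, then along that fence until its end is pressed against the short fence, so that it is left lying square in the corner, flush with both fences and released. Do not ram the block or drop it, and leave the ink tin, the brayer and the plaster figure where they are.

Things in the scene. Friction and masses are not known exactly. Their poses are not given: they have to be found in the camera images.
- block: Printing block: rectangular wooden slab with a dark brown lino face on top in which a flower is cut. 60 mm along its x, 120 mm along its y, 22 mm thick (z). About 0.2 kg. Origin at the centre of its underside; z points out of the lino face. It starts lying face up in the cradle, long side along the cradle's y. Either end may meet the short fence.
- jig: Registration board, fixed to the table: plywood 180 mm (x) by 230 mm (y) by 12 mm thick, origin at the centre of its underside, carrying two wooden fences in an L, each 18 mm wide and 20 mm high above the plywood: the long one along its +x edge, the short one along its +y edge.
- corner (a point): Inner corner of the two fence faces, at the plywood's upper surface (12 mm above the table), axes as the board's. Long fence face: plane x = 0, running 209 mm to -y; short fence face: plane y = 0, running 110 mm to -x. Free plywood reaches x = -160, y = -210 mm. The seated block's origin is at x = -30, y = -60, z = 0 mm, its long side along y.
- fence_long: The long fence of the board (bar along the board's y). Its frame is the board's frame.
- fence_short: The short fence of the board (bar along the board's x). Its frame is the board's frame.
- rack: Drying cradle, fixed to the table: wooden base 85 mm (x) by 250 mm (y) by 10 mm, origin at the centre of its underside. A plinth 34 mm (x) by 70 mm (y), top 40 mm above the table, carries the middle of the block, whose long sides overhang it by 13 mm each. Steel posts 85 mm tall at y = +-104 mm hold the catches.
- roller_l (a point): Centre of the cradle's sprung roller catch at its +y end: white roller, 12 mm diameter, 24 mm long along x, 67 mm above the table. It overlaps the upper edge of the block's end by 2 mm and gives way outwards as the block is pulled straight up (about 10 N for both rollers).
- roller_r (a point): The same roller catch at the cradle's -y end.
- ink_tin: Bystander: closed round tin, 64 mm diameter, 75 mm tall, origin at the centre of its underside.
- brayer: Bystander: hand roller lying flat, black rubber roller 32 mm diameter and 70 mm long (along its y) at its origin, wooden handle reaching 145 mm towards its -x; 32 mm tall.
- figure: Bystander: small plaster bust, 56 mm diameter, 102 mm tall, origin at the centre of its underside.

How it is judged:
By the outcome, as a careful person would: the job done as asked, in the order asked, and still so for the second after the job is handed in, with the robot touching nothing.
It also fails if it takes over 72 s, if anything falls off the work surface, if the arm or the gripper's body presses on something with over 40 N, if the wrist force passes 120 N, or if a joint passes its speed limit or range.

## Working session

There is one attempt and no reset: what is moved stays moved. The work goes in short steps, Python scripts to look and compute and a tool call to move; the robot and the scene stay as the last step left them, time stands still between calls to the robot, and variables do not carry over. Pictures are saved under pics/ and viewed, at most 10 in all, crops included, and the job is handed in when it is done.

Besides the shell and the picture viewer there is one more tool, called after "Call:" as name(argument=value, ...), one argument or row to a line, values as JSON. apply_moves: Moves the arm, as the interface text tells. Shifts and turns lie within -1 to 1; 1 stands for 0.1 m of shift or 2 pi rad of turn. Its arguments: {"type":"object","properties":{"plan":{"type":"array","items":{"type":"number","minimum":-1,"maximum":1}},"newtons":{"type":"number"}},"required":["plan"]}

```bash
mkdir -p pics; ls
cat > h.py <<'E'
import numpy as np, cv2
from bench import ctrl
def P(cam):
    i=ctrl.camera_info(cam); return i
def proj(cam,pts):
    i=P(cam); p=np.c_[np.atleast_2d(pts),np.ones(len(np.atleast_2d(pts)))]@np.array(i["world_to_cam"]).T
    x,y,z=p[:,0],-p[:,1],-p[:,2]
    return np.c_[i["fx"]*x/z+i["cx"],i["fy"]*y/z+i["cy"]]
def ray(cam,uv,h):
    i=P(cam); T=np.linalg.inv(np.array(i["world_to_cam"]))
    uv=np.atleast_2d(uv).astype(float)
    d=np.c_[(uv[:,0]-i["cx"])/i["fx"],-(uv[:,1]-i["cy"])/i["fy"],-np.ones(len(uv))]@T[:3,:3].T
    o=T[:3,3]; return o+d*((h-o[2])/d[:,2])[:,None]
E
python3 - <<'E'
from h import *
for c in("scene","top"):
    print(c,{k:(np.round(v,3).tolist() if not isinstance(v,str) else v) for k,v in ctrl.camera_info(c).items()})
    f=ctrl.grab_frame(c); cv2.imwrite(f"pics/{c}0.png",f[:,:,::-1])
    for l in("block","jig","rack","roller_l","roller_r","ink_tin","brayer","figure","fence_long","fence_short"):
        r=ctrl.recognise(c,l); print(l,[(np.round(q["xy"]).tolist(),round(q["confidence"],2)) for q in r[:3]])
s=ctrl.observe(); print(s["time"],s["tcp_pos"],s["tool_rot"],ctrl.pinch_z,s["contact_force"])
E
```

```text
pics
scene {'fx': 369.268, 'fy': 369.268, 'cx': 317.575, 'cy': 192.511, 'world_to_cam': [[0.89, 0.456, -0.018, -0.576], [-0.266, 0.55, 0.791, 0.102], [0.371, -0.7, 0.611, -1.05], [0.0, 0.0, 0.0, 1.0]]}
block [([195.0, 260.0], 0.67)]
jig [([320.0, 165.0], 0.61)]
rack [([194.0, 296.0], 0.96)]
roller_l [([176.0, 284.0], 0.88), ([209.0, 227.0], 0.62)]
roller_r [([176.0, 284.0], 0.88), ([209.0, 227.0], 0.62)]
ink_tin [([349.0, 244.0], 0.58)]
brayer [([263.0, 200.0], 0.88)]
figure [([401.0, 182.0], 0.66)]
fence_long [([346.0, 167.0], 0.98)]
fence_short [([336.0, 142.0], 0.53)]
top {'fx': 498.039, 'fy': 498.039, 'cx': 324.869, 'cy': 206.564, 'world_to_cam': [[0.027, -0.999, 0.021, 0.008], [0.985, 0.031, 0.168, -0.645], [-0.168, 0.016, 0.986, -1.001], [0.0, 0.0, 0.0, 1.0]]}
block [([448.0, 271.0], 0.81)]
jig [([239.0, 253.0], 0.63)]
rack [([419.0, 272.0], 0.9), ([479.0, 264.0], 0.19)]
roller_l [([412.0, 279.0], 0.77), ([481.0, 265.0], 0.76)]
roller_r [([412.0, 279.0], 0.77), ([481.0, 265.0], 0.76)]
ink_tin [([362.0, 162.0], 0.86)]
brayer [([334.0, 272.0], 0.73)]
figure [([257.0, 147.0], 0.57)]
fence_long [([237.0, 213.0], 0.77), ([236.0, 252.0], 0.28)]
fence_short [([189.0, 250.0], 0.66)]
1.1 [ 0.2592503  -0.51323443  0.23127266] [[ 8.92579291e-01  4.50890462e-01 -8.05956159e-06]
 [ 4.50890462e-01 -8.92579291e-01  2.83115265e-05]
 [ 5.57159950e-06 -2.89042617e-05 -1.00000000e+00]] 0.0187 [-0.29095869 -0.84688182 -0.66594878]
```

View pics/top0.png

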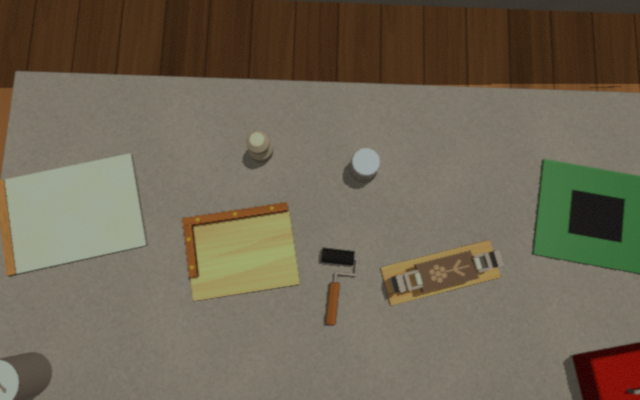

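View pics/scene0.png

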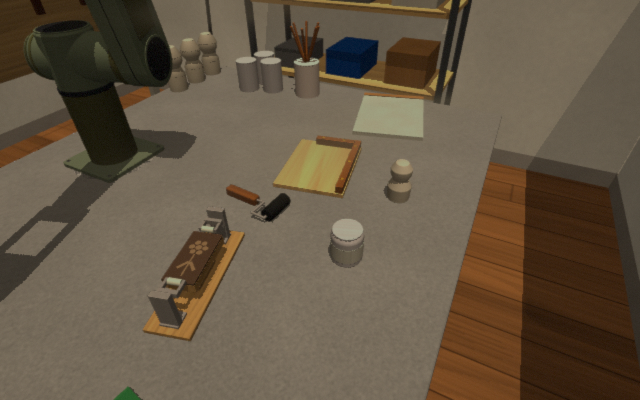

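Run:
```python
from h import *
i=ctrl.camera_info("top");print(i.keys())
ctrl.grab_frame("top")
for l in("block","jig","rack","fence_long","fence_short","brayer","ink_tin"):
    r=ctrl.regions_of("top",l)
    for q in r[:1]:
        c=max(cv2.findContours(q["mask"].astype(np.uint8),0,2)[0],key=cv2.contourArea)
        b=cv2.boxPoints(cv2.minAreaRect(c)); h={"block":.062,"jig":.012,"rack":.01,"fence_long":.032,"fence_short":.032,"brayer":.016,"ink_tin":.075}[l]
        print(l,round(q["confidence"],2),q["mask"].sum(),b.round(1).tolist(),ray("top",b,h)[:,:2].round(4).tolist())
r=ctrl.recognise("top","roller_l");print(ray("top",[q["xy"] for q in r],.067).round(4))
```

```text
dict_keys(['fx', 'fy', 'cx', 'cy', 'world_to_cam'])
block 0.86 1713 [[412.79998779296875, 264.6000061035156], [470.5, 249.0], [478.3999938964844, 278.1000061035156], [420.70001220703125, 293.70001220703125]] [[0.5268, -0.1586], [0.5627, -0.2793], [0.5029, -0.2944], [0.4679, -0.1747]]
jig 0.96 8986 [[178.89999389648438, 218.0], [286.6000061035156, 200.8000030517578], [299.79998779296875, 283.79998779296875], [192.10000610351562, 301.0]] [[0.6162, 0.3436], [0.6616, 0.1106], [0.4816, 0.0751], [0.4394, 0.3022]]
rack 0.87 2980 [[379.1000061035156, 266.20001220703125], [495.79998779296875, 236.0], [506.20001220703125, 276.0], [389.5, 306.20001220703125]] [[0.5243, -0.0954], [0.5977, -0.3522], [0.5108, -0.3723], [0.4396, -0.1184]]
fence_long 0.58 865 [[182.10000610351562, 216.8000030517578], [285.5, 201.0], [287.0, 210.8000030517578], [183.5, 226.5]] [[0.6163, 0.3316], [0.6575, 0.1117], [0.6362, 0.1076], [0.5953, 0.3269]]
fence_short 0.59 591 [[181.3000030517578, 225.3000030517578], [193.1999969482422, 223.89999389648438], [199.39999389648438, 276.3999938964844], [187.39999389648438, 277.79998779296875]] [[0.5978, 0.3319], [0.6016, 0.3067], [0.491, 0.2859], [0.4874, 0.3106]]
brayer 0.8 1098 [[318.0, 270.70001220703125], [320.79998779296875, 246.0], [358.8999938964844, 250.1999969482422], [356.1000061035156, 274.8999938964844]] [[0.5106, 0.0368], [0.5638, 0.0325], [0.5571, -0.0503], [0.5039, -0.0452]]
ink_tin 0.88 877 [[342.79998779296875, 175.39999389648438], [359.0, 143.0], [384.6000061035156, 155.8000030517578], [368.3999938964844, 188.1999969482422]] [[0.7082, -0.0088], [0.7799, -0.0418], [0.7536, -0.0965], [0.6824, -0.063]]
[[ 0.5292 -0.2965  0.067 ]
 [ 0.4876 -0.1457  0.067 ]]
```

The top view shows the cradle and block at about (445,272), the jig at (240,252) with its fence corner at the upper left (190,220), the brayer at (338,275), and the tin and bust at (365,163) and (258,146). The scene view agrees. Next I fit poses from the silhouettes in both views.

```bash
cat > fit.py <<'E'
from h import *
from scipy.optimize import minimize
def box(x0,x1,y0,y1,z0,z1): return np.array([[x,y,z] for x in(x0,x1) for y in(y0,y1) for z in(z0,z1)])
BL=[box(-.03,.03,-.06,.06,0,.022)]
JIG=[box(-.09,.09,-.115,.115,0,.012),box(.072,.09,-.115,.115,.012,.032),box(-.038,.09,.097,.115,.012,.032)]
def pose(pts,p,z): 
    c,s=np.cos(p[2]),np.sin(p[2]); return pts@np.array([[c,s,0],[-s,c,0],[0,0,1]])+[p[0],p[1],z]
S=8
def sil(cam,bs,p,z):
    m=np.zeros((400,640),np.uint8)
    M=np.zeros((1600,2560),np.uint8)
    for b in bs:
        q=proj(cam,pose(b,p,z)); q=((q+.5)*4*16).astype(np.int32)
        cv2.fillConvexPoly(M,cv2.convexHull(q),255,shift=4)
    return cv2.resize(M,(640,400),interpolation=cv2.INTER_AREA)/255.
def masks(l,cams=("top","scene")):
    o={}
    for c in cams:
        ctrl.grab_frame(c); r=ctrl.regions_of(c,l)
        if r: o[c]=r[0]["mask"].astype(float); print(l,c,round(r[0]["confidence"],2))
    return o
def fit(ms,bs,p0,z):
    def f(v):
        p=p0+v*[.01,.01,.05]; return sum(np.abs(sil(c,bs,p,z)-m).sum()/m.sum() for c,m in ms.items())
    best=min((minimize(f,s,method="Nelder-Mead",options=dict(initial_simplex=np.array(s)+np.vstack([np.zeros(3),np.eye(3)*.6]))) for s in([0,0,0],[.4,.4,-.4])),key=lambda r:r.fun)
    return p0+best.x*[.01,.01,.05],best.fun
def draw(cam,items,fn,crop,k):
    f=ctrl.grab_frame(cam)[:,:,::-1]; x0,x1,y0,y1=crop
    f=cv2.resize(f[y0:y1,x0:x1],None,fx=k,fy=k,interpolation=cv2.INTER_CUBIC)
    for bs,p,z in items:
        for b in bs:
            q=pose(b,p,z); q=(proj(cam,q)+.5-[x0,y0])*k
            for a in range(8):
                for d in(1,2,4):
                    if a<a^d: cv2.line(f,tuple(q[a].astype(int).tolist()),tuple(q[a^d].astype(int).tolist()),(0,255,255),1)
    return f
E
python3 - <<'E'
from fit import *
mb=masks("block");mj=masks("jig")
for cs in(("top",),("scene",),("top","scene")):
    pb,e=fit({c:mb[c] for c in cs},BL,np.array([.515,-.227,.28]),.04);print(cs,"block",pb.round(4),e)
    pj,e=fit({c:mj[c] for c in cs},JIG,np.array([.55,.208,.19]),0);print(cs,"jig",pj.round(4),e)
RK=[box(-.0425,.0425,-.125,.125,0,.01)]
it=[(BL,pb,.04),(JIG,pj,0),(RK,pb,0)]
a=draw("top",it,0,(170,320,190,310),5)
b=draw("top",it,0,(375,510,235,310),5)
b2=draw("scene",it,0,(140,260,200,340),4)
cv2.imwrite("pics/a.png",a)
w=np.zeros((max(b.shape[0],0)+0,b.shape[1],3),np.uint8)
cv2.imwrite("pics/b.png",b);cv2.imwrite("pics/b2.png",b2)
E
```

```text
block top 0.81
block scene 0.89
jig top 0.74
jig scene 0.82
('top',) block [ 0.5167 -0.2293  0.2777] 0.0666782415445517
('top',) jig [0.5486 0.2057 0.1831] 0.025821694023925125
('scene',) block [ 0.5146 -0.2261  0.2573] 0.1332533772162255
('scene',) jig [0.5475 0.2059 0.191 ] 0.03358194206064389
('top', 'scene') block [ 0.5158 -0.2279  0.2693] 0.23429538076315448Traceback (most recent call last):
  File "<stdin>", line 5, in <module>
  File "fit.py", line 25, in fit
    best=min((minimize(f,s,method="Nelder-Mead",options=dict(initial_simplex=np.array(s)+np.vstack([np.zeros(3),np.eye(3)*.6]))) for s in([0,0,0],[.4,.4,-.4])),key=lambda r:r.fun)
  File "fit.py", line 25, in <genexpr>
    best=min((minimize(f,s,method="Nelder-Mead",options=dict(initial_simplex=np.array(s)+np.vstack([np.zeros(3),np.eye(3)*.6]))) for s in([0,0,0],[.4,.4,-.4])),key=lambda r:r.fun)
              ~~~~~~~~^^^^^^^^^^^^^^^^^^^^^^^^^^^^^^^^^^^^^^^^^^^^^^^^^^^^^^^^^^^^^^^^^^^^^^^^^^^^^^^^^^^^^^^^^^^^^^^^^^^^^^^^^^
    res = _minimize_neldermead(fun, x0, args, callback, bounds=bounds,
                              
[... 160 characters left out ...]
s(sil(c,bs,p,z)-m).sum()/m.sum() for c,m in ms.items())
                                 ~~~^^^^^^^^^^^^^^^^^^^^^^^^^^^^^^^^^^^^^^^^^^^^^^^^^^^^^^^^^^^^^
  File "fit.py", line 24, in <genexpr>
    p=p0+v*[.01,.01,.05]; return sum(np.abs(sil(c,bs,p,z)-m).sum()/m.sum() for c,m in ms.items())
                                            ~~~^^^^^^^^^^
  File "fit.py", line 13, in sil
    q=proj(cam,pose(b,p,z)); q=((q+.5)*4*16).astype(np.int32)
  File "h.py", line 6, in proj
    i=P(cam); p=np.c_[np.atleast_2d(pts),np.ones(len(np.atleast_2d(pts)))]@np.array(i["world_to_cam"]).T
  File "h.py", line 4, in P
    i=ctrl.camera_info(cam); return i
ValueError: time passes only in moves, steps and waits
```

```bash
sed -i 's/^def P(cam):/import functools\n@functools.cache\ndef P(cam):/' h.py
python3 - <<'E'
from fit import *
pb=np.array([.5163,-.2285,.274]);pj=np.array([.548,.2058,.186])
RK=[box(-.0425,.0425,-.125,.125,0,.01)]
it=[(BL,pb,.04),(JIG,pj,0),(RK,pb,0)]
a=draw("top",it,0,(170,320,190,310),4); b=draw("top",it,0,(375,510,235,310),5); c=draw("scene",it,0,(140,260,200,340),4)
cv2.imwrite("pics/a.png",a)
w=np.zeros((600,800,3),np.uint8); w[:375,:675]=b; cv2.imwrite("pics/b.png",b)
cv2.imwrite("pics/c.png",c)
print(ctrl.observe()["time"])
E
```

```text
2.1
```

View pics/b.png

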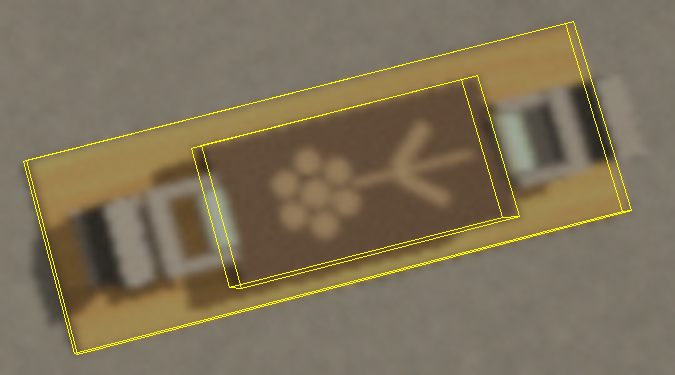

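View pics/c.png

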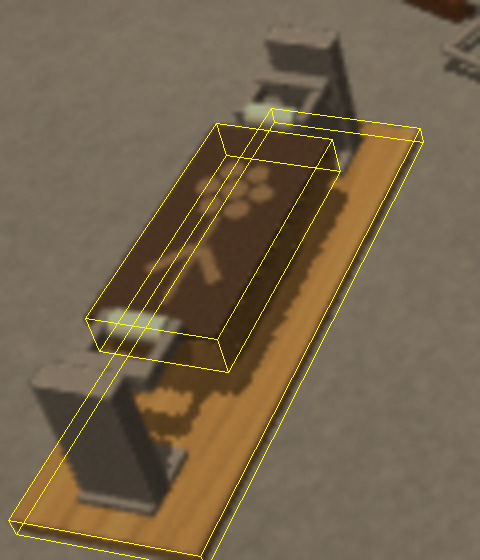

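The overlay matches the cradle base and the block to about 1–2 mm, with the block near (0.516, -0.228) and yaw 0.274 rad. I'm moving above it now.

Call:
apply_moves(
  plan=[1,-0.39,0,0,0,0,1,1,-0.39,0,0,0,0,1,1,-0.39,0,0,0,0,1],
  newtons=60,
)

```text
time: 2.4
tcp_pos: [0.3336, -0.4297, 0.2312]
tool_rot: [[0.891, 0.455, 0.001], [0.455, -0.891, 0.002], [0.002, -0.001, -1.0]]
contact_force: [-0.3, -0.1, -0.0]
grip_width: 0.0854
grip_force: 0.0
```

Call:
apply_moves(
  plan=[1,-0.39,0,0,0,0,1,1,-0.39,0,0,0,0,1,1,-0.39,0,0,0,0,1],
)

```text
time: 2.7
tcp_pos: [0.4051, -0.35, 0.2314]
tool_rot: [[0.89, 0.456, 0.001], [0.456, -0.89, 0.001], [0.002, -0.001, -1.0]]
contact_force: [-0.6, -0.6, -0.7]
grip_width: 0.0855
grip_force: 0.0
```

Call:
apply_moves(
  plan=[1,-0.39,0,0,0,0,1,1,-0.39,0,0,0,0,1,1,-0.39,0,0,0,0,1],
)

```text
time: 3.0
tcp_pos: [0.4766, -0.2706, 0.2314]
tool_rot: [[0.89, 0.455, 0.001], [0.455, -0.89, 0.001], [0.002, -0.0, -1.0]]
contact_force: [0.7, -0.7, -0.3]
grip_width: 0.0855
grip_force: 0.0
```

Call:
apply_moves(
  plan=[0.58,-0.216,0.5,0,0,-0.219,1,0.58,-0.216,0.5,0,0,-0.219,1,0.58,-0.216,0.5,0,0,-0.219,1,0.58,-0.216,0.5,0,0,-0.219,1,0.58,-0.216,0.5,0,0,-0.219,1,0.58,-0.216,0.5,0,0,-0.219,1,0.58,-0.216,0.5,0,0,-0.219,1,0.58,-0.216,0.5,0,0,-0.219,1,0.58,-0.216,0.5,0,0,-0.219,1,0.58,-0.216,0.5,0,0,-0.219,1,0.58,-0.216,0.5,0,0,-0.219,1],
)

```text
time: 4.1
tcp_pos: [0.516, -0.229, 0.1813]
tool_rot: [[-0.267, 0.964, -0.0], [0.964, 0.267, -0.0], [-0.0, -0.0, -1.0]]
contact_force: [-0.1, 0.1, 0.0]
grip_width: 0.0856
grip_force: 0.0
```

```bash
cat >> h.py <<'E'
def rel(x,y,z,yaw_long,grip=None):
    "shift (tool axes/0.1) and rz to put the TCP at x,y,z, tool x along the given long-side yaw (+pi/2 from block x)"
    s=ctrl.observe(); R=np.array(s["tool_rot"]); p=np.array(s["tcp_pos"])
    a=np.arctan2(R[1,0],R[0,0]); d=(yaw_long+np.pi/2-a+np.pi)%(2*np.pi)-np.pi
    print("t",round(s["time"],2),"tcp",p.round(4),"yaw",round(a,4),"F",np.round(s["contact_force"],1),"w",round(s["grip_width"],4),"g",round(s["grip_force"],1),"tilt",R[2].round(4))
    print("shift",(R.T@(np.array([x,y,z])-p)/.1).round(3),"rz",round(-d/2/np.pi,4))
E
python3 -c "
from h import *
rel(.516,-.228,.038,.274)"
```

```text
t 4.1 tcp [ 0.516  -0.229   0.1813] yaw 1.8407 F [-0.1  0.1  0. ] w 0.0856 g 0.0 tilt [-3.e-04 -3.e-04 -1.e+00]
shift [0.01  0.003 1.433] rz -0.0006
```

Call:
apply_moves(
  plan=[0.01,0,1,0,0,0,1,0.01,0,1,0,0,0,1,0.01,0,1,0,0,0,1],
)

```text
time: 4.4
tcp_pos: [0.5097, -0.2236, 0.0737]
tool_rot: [[-0.267, 0.963, -0.015], [0.964, 0.268, 0.009], [0.013, -0.012, -1.0]]
contact_force: [-1.0, 0.8, -0.7]
grip_width: 0.0854
grip_force: 0.0
```

Call:
apply_moves(
  plan=[0,0,0.2,0,0,0,1,0,0,0.4,0,0,0,1,0,0,0.43,0,0,0,1,0,0,0.43,0,0,0,1],
)

```text
time: 4.8
tcp_pos: [0.5166, -0.2277, 0.0396]
tool_rot: [[-0.269, 0.963, 0.001], [0.963, 0.269, -0.001], [-0.001, 0.001, -1.0]]
contact_force: [0.8, 0.1, 0.4]
grip_width: 0.0853
grip_force: 0.0
```

Run:
```python
from fit import *
rel(.516,-.228,.038,.274)
f=ctrl.grab_frame("scene")[180:340,120:280,::-1]; cv2.imwrite("pics/d.png",cv2.resize(f,None,fx=3.5,fy=3.5,interpolation=2))
```

```text
t 4.8 tcp [ 0.5166 -0.2277  0.0396] yaw 1.8429 F [0.8 0.1 0.4] w 0.0853 g 0.0 tilt [-9.e-04  6.e-04 -1.e+00]
shift [-0.001 -0.007  0.016] rz -0.0003
```

View pics/d.png

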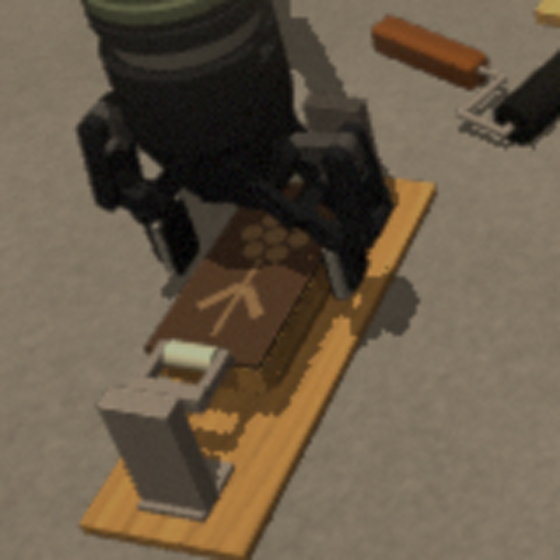

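The open fingers straddle the middle of the block, with their tips beside its sides. I'm closing on it.

Call:
apply_moves(
  plan=[0,0,0,0,0,0,0.2,0,0,0,0,0,0,0.2,0,0,0,0,0,0,0,0,0,0,0,0,0,0,0,0,0,0,0,0,0,0,0,0,0,0,0,-0.5,0,0,0,0,0,0,-0.5,0,0,0,0,0,0,-0.5,0,0,0,0,0,0,-0.5,0,0,0,0,0,0,-0.5],
  newtons=60,
)

```text
time: 5.85
tcp_pos: [0.5173, -0.228, 0.0404]
tool_rot: [[-0.27, 0.963, 0.003], [0.963, 0.27, -0.002], [-0.003, 0.002, -1.0]]
contact_force: [-1.3, -0.1, 6.2]
grip_width: 0.0585
grip_force: 67.5
```

```bash
python3 -c "
from h import *
rel(.516,-.228,.038,.274)"
```

```text
t 5.85 tcp [ 0.5173 -0.228   0.0404] yaw 1.8439 F [-1.3 -0.1  6.2] w 0.0585 g 67.5 tilt [-0.0026  0.0019 -1.    ]
shift [ 0.004 -0.012  0.024] rz -0.0001
```

Call:
apply_moves(
  plan=[0,0,-0.05,0,0,0,-0.5,0,0,-0.1,0,0,0,-0.5,0,0,-0.15,0,0,0,-0.5,0,0,-0.2,0,0,0,-0.5,0,0,-0.3,0,0,0,-0.5,0,0,-0.4,0,0,0,-0.5,0,0,-0.5,0,0,0,-0.5,0,0,-0.6,0,0,0,-0.5,0,0,-0.7,0,0,0,-0.5,0,0,-0.8,0,0,0,-0.5,0,0,-0.9,0,0,0,-0.5,0,0,-0.9,0,0,0,-0.5],
)

```text
time: 7.05
tcp_pos: [0.5172, -0.2279, 0.1304]
tool_rot: [[-0.27, 0.963, 0.003], [0.963, 0.27, -0.002], [-0.003, 0.003, -1.0]]
contact_force: [0.3, 0.2, -2.5]
grip_width: 0.0589
grip_force: 67.1
```

Run:
```python
from fit import *
pj=np.array([.548,.2058,.186]);c,s=np.cos(pj[2]),np.sin(pj[2])
B=lambda x,y: pj[:2]+[c*(x+.072)-s*(y+.097),s*(x+.072)+c*(y+.097)]
print("corner",B(0,0),"place",B(-.08,-.1))
rel(*B(-.08,-.1),.13,.186)
f=ctrl.grab_frame("scene")[100:300,100:300,::-1]; cv2.imwrite("pics/e.png",cv2.resize(f,None,fx=2.8,fy=2.8,interpolation=2))
```

```text
corner [0.60081998 0.31444184] place [0.54069277 0.20137231]
t 7.05 tcp [ 0.5172 -0.2279  0.1304] yaw 1.8438 F [ 0.3  0.2 -2.5] w 0.0589 g 67.1 tilt [-0.0028  0.0025 -1.    ]
shift [ 4.071e+00  1.383e+00 -4.000e-03] rz 0.0138
```

View pics/e.png

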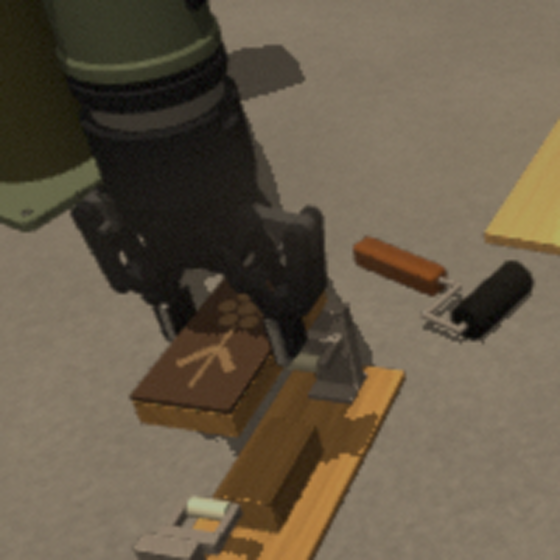

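The block is free of the catches and hangs level, face up. I'm carrying it to above the board.

Call:
apply_moves(
  plan=[0.15,0.05,-0.1,0,0,0,-0.5,0.4,0.14,-0.1,0,0,0,-0.5,0.7,0.24,-0.1,0,0,0,-0.5,1,0.346,-0.1,0,0,0,-0.5],
)

```text
time: 7.5
tcp_pos: [0.5218, -0.1196, 0.1382]
tool_rot: [[-0.269, 0.963, -0.001], [0.963, 0.269, 0.001], [0.001, -0.001, -1.0]]
contact_force: [0.0, -0.1, -3.0]
grip_width: 0.0584
grip_force: 67.1
```

Call:
apply_moves(
  plan=[0.3,0.1,0,0,0,0,-0.5,0.6,0.2,0,0,0,0,-0.5,1,0.346,0,0,0,0,-0.5],
)

```text
time: 7.8
tcp_pos: [0.5281, -0.0145, 0.1382]
tool_rot: [[-0.269, 0.963, -0.001], [0.963, 0.269, -0.0], [0.0, -0.001, -1.0]]
contact_force: [0.4, -0.3, -2.8]
grip_width: 0.0589
grip_force: 67.0
```

Call:
apply_moves(
  plan=[0.3,0.1,0,0,0,0,-0.5,0.6,0.2,0,0,0,0,-0.5,1,0.346,0,0,0,0,-0.5],
)

```text
time: 8.1
tcp_pos: [0.5342, 0.0912, 0.1382]
tool_rot: [[-0.269, 0.963, -0.001], [0.963, 0.269, -0.0], [0.0, -0.001, -1.0]]
contact_force: [0.9, 0.4, -2.4]
grip_width: 0.0587
grip_force: 66.9
```

Call:
apply_moves(
  plan=[0.3,0.1,0,0,0,0.004,-0.5,0.6,0.2,0,0,0,0.008,-0.5,0.85,0.29,0,0,0,0.0138,-0.5,1,0.346,0,0,0,0.0138,-0.5,1.0,0.346,0,0,0,0.0138,-0.5,1.0,0.346,0,0,0,0.0138,-0.5,1.0,0.346,0,0,0,0.0138,-0.5],
)

```text
time: 8.8
tcp_pos: [0.5412, 0.1943, 0.1381]
tool_rot: [[-0.185, 0.983, -0.001], [0.983, 0.185, -0.001], [-0.001, -0.001, -1.0]]
contact_force: [0.2, -0.2, -2.3]
grip_width: 0.0585
grip_force: 67.0
```

```bash
python3 -c "
from h import *
rel(.5407,.2014,.0535,.186)"
```

```text
t 8.8 tcp [0.5412 0.1943 0.1381] yaw 1.7564 F [ 0.2 -0.2 -2.3] w 0.0585 g 67.0 tilt [-6.e-04 -9.e-04 -1.e+00]
shift [0.071 0.009 0.846] rz -0.0001
```

Call:
apply_moves(
  plan=[0.03,0,0.2,0,0,0,-0.5,0.07,0,0.5,0,0,0,-0.5,0.07,0,0.8,0,0,0,-0.5,0.07,0,1,0,0,0,-0.5,0.07,0,1,0,0,0,-0.5,0.07,0,1,0,0,0,-0.5],
)

```text
time: 9.4
tcp_pos: [0.5403, 0.2013, 0.0384]
tool_rot: [[-0.184, 0.983, -0.0], [0.983, 0.184, -0.0], [-0.0, -0.001, -1.0]]
contact_force: [0.3, -0.9, -2.4]
grip_width: 0.0588
grip_force: 66.9
```

Call:
apply_moves(
  plan=[0,0,0.07,0,0,0,-0.5,0,0,0.13,0,0,0,-0.5,0,0,0.18,0,0,0,-0.5,0,0,0.22,0,0,0,-0.5,0,0,0.22,0,0,0,-0.5,0,0,0.22,0,0,0,-0.5],
)

```text
time: 10.0
tcp_pos: [0.54, 0.2023, 0.0162]
tool_rot: [[-0.185, 0.983, -0.0], [0.983, 0.185, -0.0], [0.0, -0.0, -1.0]]
contact_force: [-0.0, 0.0, -2.3]
grip_width: 0.0586
grip_force: 67.0
```

Run:
```python
from fit import *
rel(.5407,.2014,.0124,.186)
f=ctrl.grab_frame("scene")[60:220,230:430,::-1]; cv2.imwrite("pics/f.png",cv2.resize(f,None,fx=3.5,fy=3.5,interpolation=2))
```

```text
t 10.0 tcp [0.54   0.2023 0.0162] yaw 1.7573 F [-0.   0.  -2.3] w 0.0586 g 67.0 tilt [ 0.e+00 -3.e-04 -1.e+00]
shift [-0.01   0.005  0.038] rz 0.0001
```

View pics/f.png

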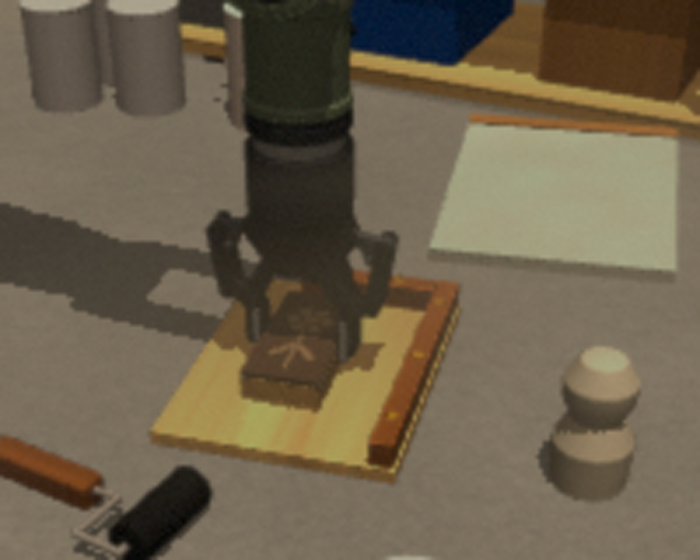

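The block is over the board, well clear of both fences. I'm setting it down slowly.

Call:
apply_moves(
  plan=[0,0,0.01,0,0,0,-0.5,0,0,0.02,0,0,0,-0.5,0,0,0.03,0,0,0,-0.5,0,0,0.035,0,0,0,-0.5,0,0,0.035,0,0,0,-0.5],
)

```text
time: 10.55
tcp_pos: [0.54, 0.2022, 0.0127]
tool_rot: [[-0.185, 0.983, -0.0], [0.983, 0.185, -0.0], [0.0, -0.0, -1.0]]
contact_force: [0.7, 0.2, -2.2]
grip_width: 0.0589
grip_force: 67.0
```

Call:
apply_moves(
  plan=[0,0,0.004,0,0,0,-0.5,0,0,0.008,0,0,0,-0.5,0,0,0.008,0,0,0,-0.5],
)

```text
time: 10.85
tcp_pos: [0.5402, 0.2023, 0.0124]
tool_rot: [[-0.185, 0.983, 0.0], [0.983, 0.185, -0.0], [-0.0, 0.0, -1.0]]
contact_force: [-1.2, -0.8, 1.3]
grip_width: 0.0589
grip_force: 67.3
```

Call:
apply_moves(
  plan=[0,0,0.008,0,0,0,0.4,0,0,0.008,0,0,0,0.7,0,0,0.008,0,0,0,1,0,0,0.008,0,0,0,1,0,0,0.008,0,0,0,1,0,0,0.008,0,0,0,1,0,0,0.008,0,0,0,1],
  newtons=20,
)

```text
time: 11.55
tcp_pos: [0.5402, 0.2022, 0.0111]
tool_rot: [[-0.185, 0.983, 0.0], [0.983, 0.185, -0.0], [-0.0, 0.0, -1.0]]
contact_force: [0.0, 0.4, 0.0]
grip_width: 0.0855
grip_force: 0.0
```

Call:
apply_moves(
  plan=[0,0,-0.1,0,0,0,1,0,0,-0.3,0,0,0,1,0,0,-0.6,0,0,0,1,0,0,-0.8,0,0,0,1,0,0,-0.8,0,0,0,1],
)

```text
time: 12.05
tcp_pos: [0.5435, 0.203, 0.0958]
tool_rot: [[-0.185, 0.983, 0.009], [0.983, 0.185, 0.002], [0.0, 0.009, -1.0]]
contact_force: [1.0, 0.3, -0.0]
grip_width: 0.0855
grip_force: 0.0
```

Run:
```python
from fit import *
mb=masks("block")
for cs in(("top",),("scene",)):
    if cs[0] in mb: print(cs,fit({cs[0]:mb[cs[0]]},BL,np.array([.54,.202,.186]),.012))
rel(.5407,.2014,.1,.186)
```

```text
block top 0.97
block scene 0.97
('top',) (array([0.54094145, 0.20126421, 0.20888092]), np.float64(1.3605599187904043))
('scene',) (array([0.54088788, 0.2016922 , 0.19438301]), np.float64(0.040548921934900985))
t 12.25 tcp [0.539 0.202 0.09 ] yaw 1.7571 F [ 0.6 -0.6 -0. ] w 0.0851 g 0.0 tilt [-1.0e-04 -2.5e-03 -1.0e+00]
shift [-0.009  0.015 -0.1  ] rz 0.0001
```

The block is flat on the board at about board (-0.08, -0.10). I'm shutting the fingers and going down on its free long side.

Call:
apply_moves(
  plan=[0,-0.15,0,0,0,0,0.5,0,-0.35,0,0,0,0,-1,0,-0.56,0,0,0,0,-1,0,-0.56,0,0,0,0,-1,0,-0.56,0,0,0,0,-1,0,-0.56,0,0,0,0,-1,0,-0.56,0,0,0,0,-1],
)

```text
time: 12.95
tcp_pos: [0.4861, 0.192, 0.0912]
tool_rot: [[-0.185, 0.983, 0.001], [0.983, 0.185, 0.0], [0.0, 0.001, -1.0]]
contact_force: [-0.8, 0.3, 0.3]
grip_width: 0.0001
grip_force: 0.0
```

Call:
apply_moves(
  plan=[0,0,0.2,0,0,0,-1,0,0,0.4,0,0,0,-1,0,0,0.6,0,0,0,-1,0,0,0.72,0,0,0,-1,0,0,0.72,0,0,0,-1],
)

```text
time: 13.45
tcp_pos: [0.4838, 0.1915, 0.0173]
tool_rot: [[-0.185, 0.983, -0.004], [0.983, 0.185, -0.001], [-0.0, -0.004, -1.0]]
contact_force: [-0.7, -0.4, 0.1]
grip_width: -0.0001
grip_force: 0.0
```

```bash
cat >> h.py <<'E'
C=np.array([.6008,.3144]); YJ=.186
def board(p):
    d=np.array(p[:2])-C; c,s=np.cos(YJ),np.sin(YJ); return np.array([c*d[0]+s*d[1],-s*d[0]+c*d[1]])
E
python3 - <<'E'
from h import *
rel(.5407,.2014,.018,.186); print(board(ctrl.observe()["tcp_pos"]))
f=ctrl.grab_frame("scene")[60:220,230:430,::-1]; cv2.imwrite("pics/g.png",cv2.resize(f,None,fx=3.5,fy=3.5,interpolation=2))
E
```

```text
t 13.45 tcp [0.4838 0.1915 0.0173] yaw 1.7569 F [-0.7 -0.4  0.1] w -0.0001 g 0.0 tilt [-1.0e-04 -4.1e-03 -1.0e+00]
shift [-0.008  0.578 -0.009] rz 0.0
[-0.13772737 -0.099127  ]
```

View pics/g.png

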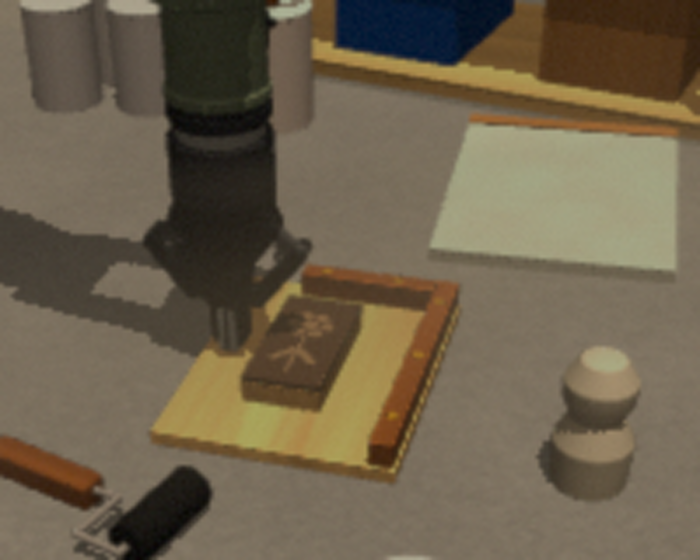

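The shut fingers stand beside the block's long side, and the block lies nearly parallel to the fence. I'm pushing it gently towards the long fence.

Call:
apply_moves(
  plan=[0,0.05,0,0,0,0,-1,0,0.09,0,0,0,0,-1,0,0.13,0,0,0,0,-1,0,0.17,0,0,0,0,-1,0,0.21,0,0,0,0,-1,0,0.25,0,0,0,0,-1,0,0.29,0,0,0,0,-1,0,0.33,0,0,0,0,-1,0,0.37,0,0,0,0,-1,0,0.41,0,0,0,0,-1,0,0.45,0,0,0,0,-1,0,0.49,0,0,0,0,-1],
)

```text
time: 14.7
tcp_pos: [0.5336, 0.201, 0.0192]
tool_rot: [[-0.185, 0.983, 0.0], [0.983, 0.185, -0.0], [-0.0, 0.0, -1.0]]
contact_force: [-2.6, -0.2, 2.7]
grip_width: -0.0002
grip_force: 1.6
```

Run:
```python
from fit import *
mb=masks("block")
for c in mb:
    p,e=fit({c:mb[c]},BL,np.array([.57,.202,.186]),.012);print(p.round(4),e,board(p).round(4))
print(board(ctrl.observe()["tcp_pos"]),ctrl.observe()["contact_force"])
```

```text
block top 0.76
block scene 0.61
[0.5794 0.1953 0.2151] 2.7566614145658264 [-0.0431 -0.1131]
[0.5779 0.2078 0.1876] 0.056032992542105 [-0.0422 -0.1005]
[-0.08626429 -0.09906469] [-0.25403919 -0.32639399  0.06947368]
```

Call:
apply_moves(
  plan=[0,0.02,0,0,0,0,-1,0,0.04,0,0,0,0,-1,0,0.06,0,0,0,0,-1,0,0.075,0,0,0,0,-1,0,0.09,0,0,0,0,-1,0,0.1,0,0,0,0,-1],
)

```text
time: 15.5
tcp_pos: [0.5432, 0.2028, 0.0191]
tool_rot: [[-0.185, 0.983, 0.0], [0.983, 0.185, 0.0], [0.0, 0.0, -1.0]]
contact_force: [-2.0, -0.9, 1.2]
grip_width: 0.0002
grip_force: 1.1
```

Call:
apply_moves(
  plan=[0,0.01,0,0,0,0,-1,0,0.02,0,0,0,0,-1],
)

```text
time: 15.7
tcp_pos: [0.5451, 0.2032, 0.0191]
tool_rot: [[-0.185, 0.983, -0.0], [0.983, 0.185, -0.0], [0.0, -0.0, -1.0]]
contact_force: [-3.1, -0.0, 0.4]
grip_width: -0.0003
grip_force: 1.5
```

Call:
apply_moves(
  plan=[0,0.01,0,0,0,0,-1],
)

```text
time: 15.8
tcp_pos: [0.5452, 0.2031, 0.019]
tool_rot: [[-0.185, 0.983, -0.002], [0.983, 0.185, -0.001], [-0.0, -0.002, -1.0]]
contact_force: [-5.7, -1.7, 5.1]
grip_width: -0.0003
grip_force: 3.1
```

Call:
apply_moves(
  plan=[0,0.005,0,0,0,0,-1,0,0.01,0,0,0,0,-1,0,0.01,0,0,0,0,-1],
)

```text
time: 16.1
tcp_pos: [0.5452, 0.2031, 0.019]
tool_rot: [[-0.185, 0.983, -0.004], [0.983, 0.185, -0.001], [-0.0, -0.004, -1.0]]
contact_force: [-7.3, -2.4, 4.9]
grip_width: -0.0002
grip_force: 3.6
```

Run:
```python
from fit import *
mb=masks("block")
for c in mb:
    p,e=fit({c:mb[c]},BL,np.array([.585,.208,.186]),.012);print(p.round(4),e,board(p).round(4))
print(board(ctrl.observe()["tcp_pos"]))
```

```text
block top 0.67
block scene 0.86
[0.6064 0.1269 0.2052] 2.492827004219409 [-0.0292 -0.1853]
[0.5859 0.2095 0.1823] 0.11975259902618766 [-0.034  -0.1003]
[-0.0751702  -0.09908186]
```

The long side is pressed on the fence at about 7 N with the block square. Next I retract, lift, and go round to the free end.

Call:
apply_moves(
  plan=[0,-0.05,0,0,0,0,-1,0,-0.15,0,0,0,0,-1,0,-0.15,0,0,0,0,-1,0,-0.15,-0.3,0,0,0,-1,0,-0.15,-0.6,0,0,0,-1,0,-0.15,-0.65,0,0,0,-1],
)

```text
time: 16.9
tcp_pos: [0.5359, 0.2016, 0.0885]
tool_rot: [[-0.185, 0.983, 0.009], [0.983, 0.185, 0.002], [0.0, 0.009, -1.0]]
contact_force: [1.9, -0.1, -0.2]
grip_width: 0.0003
grip_force: 0.0
```

Call:
apply_moves(
  plan=[-0.3,0.2,0,0,0,0,-1,-0.6,0.4,0,0,0,0,-1,-0.87,0.6,0,0,0,0,-1,-0.87,0.6,0,0,0,0,-1,-0.87,0.6,0,0,0,0,-1],
)

```text
time: 17.4
tcp_pos: [0.6073, 0.1258, 0.0834]
tool_rot: [[-0.184, 0.983, -0.001], [0.983, 0.184, 0.0], [0.001, -0.001, -1.0]]
contact_force: [-0.3, -0.2, 0.4]
grip_width: -0.0
grip_force: 0.0
```

Run:
```python
from fit import *
mb=masks("block")
for c in mb:
    p,e=fit({c:mb[c]},BL,np.array([.585,.208,.186]),.012);print(p.round(4),e,board(p).round(4))
mb=masks("jig",("scene",)); print(fit(mb,JIG,np.array([.548,.2058,.186]),0))
rel(.5407,.2014,.018,.186); print(board(ctrl.observe()["tcp_pos"]))
```

```text
block top 0.59
block scene 0.74
[0.5964 0.1678 0.1511] 1.188973168214654 [-0.0314 -0.1433]
[0.5859 0.2097 0.192 ] 0.26102904319622583 [-0.034  -0.1002]
jig scene 0.76
(array([0.54816156, 0.20549234, 0.18240752]), np.float64(0.41048627168140966))
t 17.7 tcp [0.6065 0.1273 0.084 ] yaw 1.7584 F [-1.1  0.5 -0.1] w -0.0 g 0.0 tilt [ 2.e-04 -6.e-04 -1.e+00]
shift [ 0.851 -0.508  0.66 ] rz 0.0003
[-0.02895907 -0.18496495]
```

Call:
apply_moves(
  plan=[-0.02,-0.01,0.2,0,0,0,-1,-0.02,-0.01,0.4,0,0,0,-1,-0.02,-0.01,0.55,0,0,0,-1,-0.02,-0.01,0.65,0,0,0,-1,-0.02,-0.01,0.65,0,0,0,-1,-0.02,-0.01,0.65,0,0,0,-1],
)

```text
time: 18.3
tcp_pos: [0.607, 0.1244, 0.0194]
tool_rot: [[-0.185, 0.983, 0.0], [0.983, 0.185, 0.0], [-0.0, 0.0, -1.0]]
contact_force: [0.1, -0.2, -1.0]
grip_width: 0.0003
grip_force: 0.0
```

Call:
apply_moves(
  plan=[0.04,0,0,0,0,0,-1,0.08,0,0,0,0,0,-1,0.12,0,0,0,0,0,-1,0.16,0,0,0,0,0,-1,0.2,0,0,0,0,0,-1,0.24,0,0,0,0,0,-1,0.28,0,0,0,0,0,-1,0.32,0,0,0,0,0,-1,0.36,0,0,0,0,0,-1,0.4,0,0,0,0,0,-1,0.43,0,0,0,0,0,-1],
)

```text
time: 19.4
tcp_pos: [0.5989, 0.167, 0.0192]
tool_rot: [[-0.185, 0.983, 0.0], [0.983, 0.185, 0.0], [0.0, 0.0, -1.0]]
contact_force: [0.3, -2.8, 3.1]
grip_width: 0.0
grip_force: 1.5
```

Run:
```python
from fit import *
mb=masks("block",("scene",))
for c in mb:
    p,e=fit({c:mb[c]},BL,np.array([.579,.238,.186]),.012);print(p.round(4),e,board(p).round(4))
s=ctrl.observe();print(board(s["tcp_pos"]),s["contact_force"])
f=ctrl.grab_frame("scene")[60:220,230:430,::-1]; cv2.imwrite("pics/i.png",cv2.resize(f,None,fx=3.5,fy=3.5,interpolation=2))
```

```text
block scene 0.53
[0.576  0.2342 0.3409] 2.4861650706794345 [-0.0392 -0.0743]
[-0.02937144 -0.14403788] [ 2.1509964  -0.55772033  0.19934566]
```

View pics/i.png

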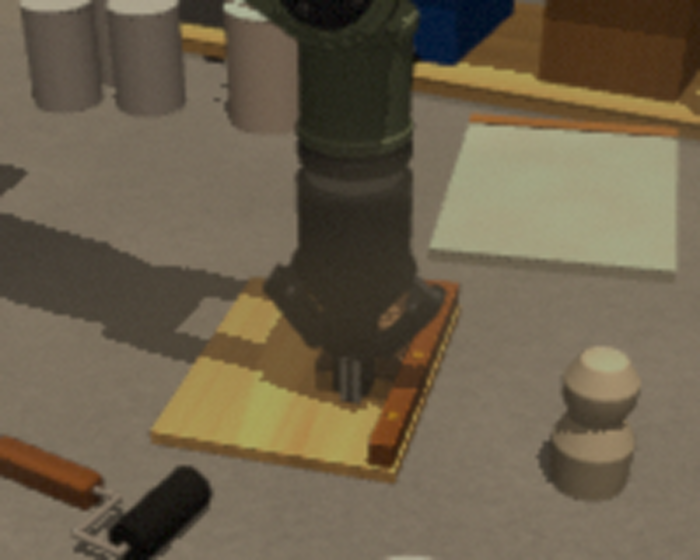

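The finger is centred on the end and the block is sliding along the fence. I'm continuing slowly.

Call:
apply_moves(
  plan=[0.02,0,0,0,0,0,-1,0.04,0,0,0,0,0,-1,0.06,0,0,0,0,0,-1,0.075,0,0,0,0,0,-1,0.085,0,0,0,0,0,-1],
)

```text
time: 20.05
tcp_pos: [0.5968, 0.1751, 0.0188]
tool_rot: [[-0.185, 0.983, -0.001], [0.983, 0.185, 0.0], [0.0, -0.001, -1.0]]
contact_force: [0.1, -0.5, -1.3]
grip_width: 0.0
grip_force: 0.6
```

Call:
apply_moves(
  plan=[0.01,0,0,0,0,0,-1,0.02,0,0,0,0,0,-1],
)

```text
time: 20.25
tcp_pos: [0.5967, 0.1769, 0.019]
tool_rot: [[-0.185, 0.983, -0.0], [0.983, 0.185, 0.0], [0.0, -0.0, -1.0]]
contact_force: [-0.2, -0.7, -1.6]
grip_width: 0.0001
grip_force: 0.6
```

Call:
apply_moves(
  plan=[0.01,0,0,0,0,0,-1],
)

```text
time: 20.35
tcp_pos: [0.5965, 0.1774, 0.0191]
tool_rot: [[-0.186, 0.983, -0.0], [0.983, 0.186, -0.001], [-0.001, -0.0, -1.0]]
contact_force: [0.5, -4.7, -0.6]
grip_width: -0.0003
grip_force: 2.1
```

Call:
apply_moves(
  plan=[0.007,0,0,0,0,0,-1,0.014,0,0,0,0,0,-1,0.014,0,0,0,0,0,-1],
)

```text
time: 20.65
tcp_pos: [0.5964, 0.1775, 0.0191]
tool_rot: [[-0.186, 0.983, -0.0], [0.983, 0.186, -0.003], [-0.003, -0.001, -1.0]]
contact_force: [-0.4, -6.9, -0.7]
grip_width: -0.0001
grip_force: 3.2
```

Pressed on the short fence at about 7 N. I'm backing off and clearing the view.

Call:
apply_moves(
  plan=[-0.05,0,0,0,0,0,-1,-0.15,0,0,0,0,0,-1,-0.2,0,0,0,0,0,-1,-0.2,0,-0.3,0,0,0,-1,-0.2,0,-0.6,0,0,0,-1,-0.2,0,-1,0,0,0,-1,-0.2,0,-1,0,0,0,-1],
)

```text
time: 21.35
tcp_pos: [0.6054, 0.1601, 0.1266]
tool_rot: [[-0.185, 0.983, 0.014], [0.983, 0.185, 0.002], [-0.0, 0.014, -1.0]]
contact_force: [0.8, -0.9, 1.3]
grip_width: 0.0001
grip_force: 0.0
```

Call:
apply_moves(
  plan=[-0.3,-0.2,0,0,0,0,-1,-0.6,-0.5,0,0,0,0,-1,-0.9,-0.8,0,0,0,0,-1,-1,-1,0,0,0,0,-1,-1,-1,0,0,0,0,-1],
)

```text
time: 21.85
tcp_pos: [0.5179, 0.0412, 0.1184]
tool_rot: [[-0.182, 0.983, -0.003], [0.983, 0.182, 0.0], [0.001, -0.003, -1.0]]
contact_force: [-0.3, -0.2, -0.6]
grip_width: 0.0003
grip_force: 0.0
```

Run:
```python
from fit import *
mb=masks("block")
for c in mb:
    p,e=fit({c:mb[c]},BL,np.array([.582,.25,.186]),.012);print(p.round(4),e,board(p).round(4))
it=[(BL,[*(C+np.array([[np.cos(YJ),-np.sin(YJ)],[np.sin(YJ),np.cos(YJ)]])@[-.03,-.06]),YJ],.012)]
a=draw("scene",[],0,(265,375,125,205),7); cv2.imwrite("pics/j.png",a)
b=draw("top",[],0,(175,310,195,305),5); cv2.imwrite("pics/k.png",b)
w=np.zeros((600,770,3),np.uint8); w[:280,:385]=cv2.resize(a,(385,280)); w[:312,385:]=cv2.resize(b,(385,312)); cv2.imwrite("pics/m.png",a)
```

```text
block top 0.95
block scene 0.87
[0.5819 0.2483 0.1769] 0.05955578261081107 [-0.0308 -0.0614]
[0.5776 0.2465 0.2337] 0.1338315894369706 [-0.0354 -0.0624]
```

View pics/j.png

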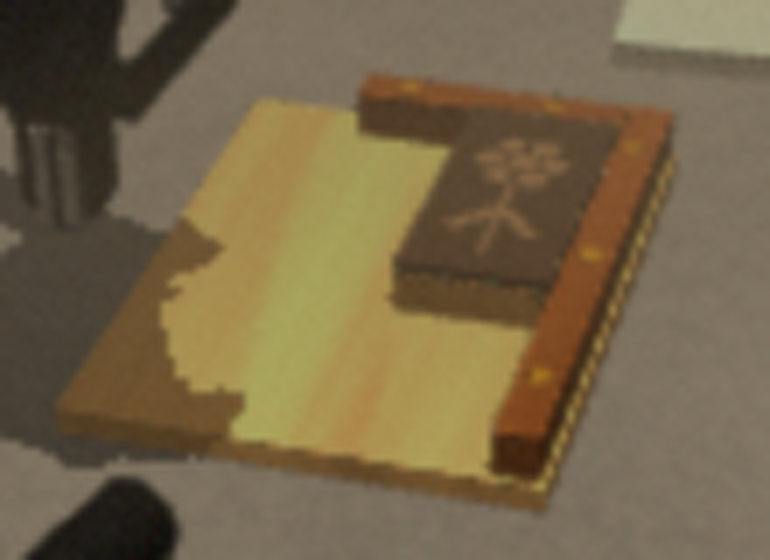

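The block lies in the corner, face up, apparently flush. I'm confirming with a light nudge on the long side at its middle, comparing the contact position with the earlier one (board x = -0.075).

Run:
```python
from h import *
W=C+np.array([[np.cos(YJ),-np.sin(YJ)],[np.sin(YJ),np.cos(YJ)]])@[-.095,-.062]
print(W);rel(*W,.019,YJ)
```

```text
[0.5189042 0.2359011]
t 22.15 tcp [0.5214 0.0435 0.1193] yaw 1.7583 F [ 1.  -0.3 -0.5] w 0.0002 g 0.0 tilt [ 0.     0.001 -1.   ]
shift [1.895 0.334 1.004] rz 0.0002
```

Call:
apply_moves(
  plan=[0.3,0,0,0,0,0,-1,0.6,0,0,0,0,0,-1,0.95,0.1,0,0,0,0,-1],
)

```text
time: 22.45
tcp_pos: [0.5122, 0.1391, 0.1189]
tool_rot: [[-0.185, 0.983, -0.001], [0.983, 0.185, -0.0], [-0.0, -0.001, -1.0]]
contact_force: [0.4, -0.1, -0.7]
grip_width: -0.0003
grip_force: 0.0
```

Call:
apply_moves(
  plan=[0.3,0.1,0,0,0,0,-1,0.6,0.2,0,0,0,0,-1,0.945,0.234,0,0,0,0,-1,0.945,0.234,0,0,0,0,-1,0.945,0.234,0,0,0,0,-1,0.945,0.234,0.3,0,0,0,-1,0.945,0.234,0.6,0,0,0,-1,0.945,0.234,0.85,0,0,0,-1,0.945,0.234,0.99,0,0,0,-1,0.945,0.234,0.99,0,0,0,-1,0.945,0.234,0.99,0,0,0,-1],
)

```text
time: 23.55
tcp_pos: [0.5188, 0.2349, 0.0207]
tool_rot: [[-0.185, 0.983, 0.001], [0.983, 0.185, 0.0], [-0.0, 0.001, -1.0]]
contact_force: [-0.1, -0.8, -1.2]
grip_width: 0.0001
grip_force: 0.0
```

Run:
```python
from h import *
W=C+np.array([[np.cos(YJ),-np.sin(YJ)],[np.sin(YJ),np.cos(YJ)]])@[-.0752,-.062]
rel(*W,.019,YJ);print(board(ctrl.observe()["tcp_pos"]))
```

```text
t 23.55 tcp [0.5188 0.2349 0.0207] yaw 1.7565 F [-0.1 -0.8 -1.2] w 0.0001 g 0.0 tilt [-0.e+00  8.e-04 -1.e+00]
shift [0.01  0.201 0.017] rz -0.0
[-0.09527466 -0.06300446]
```

Call:
apply_moves(
  plan=[0,0.04,0,0,0,0,-1,0,0.08,0,0,0,0,-1,0,0.12,0,0,0,0,-1,0,0.15,0,0,0,0,-1,0,0.17,0,0,0,0,-1,0,0.185,0,0,0,0,-1,0,0.19,0,0,0,0,-1,0,0.19,0,0,0,0,-1],
)

```text
time: 24.35
tcp_pos: [0.5366, 0.2386, 0.0201]
tool_rot: [[-0.185, 0.983, -0.0], [0.983, 0.185, -0.0], [-0.0, -0.0, -1.0]]
contact_force: [0.0, -0.4, -0.1]
grip_width: -0.0004
grip_force: 0.0
```

Call:
apply_moves(
  plan=[0,0.005,0,0,0,0,-1,0,0.01,0,0,0,0,-1],
)

```text
time: 24.55
tcp_pos: [0.5376, 0.2388, 0.0201]
tool_rot: [[-0.185, 0.983, -0.0], [0.983, 0.185, -0.0], [-0.0, -0.0, -1.0]]
contact_force: [-0.5, 0.1, 1.3]
grip_width: -0.0001
grip_force: 0.0
```

Call:
apply_moves(
  plan=[0,0.005,0,0,0,0,-1,0,0.01,0,0,0,0,-1],
)

```text
time: 24.75
tcp_pos: [0.5382, 0.2389, 0.0201]
tool_rot: [[-0.185, 0.983, -0.001], [0.983, 0.185, -0.0], [-0.0, -0.001, -1.0]]
contact_force: [-1.3, -0.4, 1.7]
grip_width: -0.0001
grip_force: 1.1
```

Run:
```python
from h import *
s=ctrl.observe();print(board(s["tcp_pos"]),s["contact_force"])
```

```text
[-0.075494   -0.06258144] [-1.30645413 -0.4429215   1.70508547]
```

Contact is at -0.0755, where it was before, so there is no gap. I'll press about 1 mm more to square it, then withdraw.

Call:
apply_moves(
  plan=[0,0.005,0,0,0,0,-1,0,0.01,0,0,0,0,-1,0,0.01,0,0,0,0,-1],
)

```text
time: 25.05
tcp_pos: [0.5385, 0.239, 0.02]
tool_rot: [[-0.185, 0.983, -0.003], [0.983, 0.185, -0.001], [-0.0, -0.003, -1.0]]
contact_force: [-4.6, -1.3, 3.5]
grip_width: 0.0001
grip_force: 2.7
```

Call:
apply_moves(
  plan=[0,-0.05,0,0,0,0,-1,0,-0.15,0,0,0,0,-1,0,-0.25,0,0,0,0,-1,0,-0.25,-0.2,0,0,0,-1,0,-0.25,-0.5,0,0,0,-1,0,-0.25,-0.9,0,0,0,-1,-0.3,-0.4,-1,0,0,0,-1,-0.6,-0.6,-1,0,0,0,-1,-1,-0.6,-1,0,0,0,-1,-1,-0.6,-1,0,0,0,-1,-1,-0.6,-1,0,0,0,-1],
)

```text
time: 26.15
tcp_pos: [0.499, 0.1293, 0.1203]
tool_rot: [[-0.183, 0.983, 0.0], [0.983, 0.183, 0.001], [0.0, 0.001, -1.0]]
contact_force: [-0.6, 0.8, -1.2]
grip_width: 0.0002
grip_force: 0.0
```

Run:
```python
from fit import *
mb=masks("block");mj=masks("jig")
for c in mb:
    p,e=fit({c:mb[c]},BL,np.array([.582,.25,.186]),.012);print(p.round(4),round(e,3),board(p).round(4))
for l in("ink_tin","brayer","figure"): print(l,ctrl.recognise("top",l)[:1])
```

```text
block top 0.8
block scene 0.95
jig top 0.58
jig scene 0.84
[0.5842 0.2477 0.1852] 0.87 [-0.0286 -0.0625]
[0.5792 0.2482 0.2077] 0.093 [-0.0334 -0.0611]
ink_tin [{'xy': [367.2, 165.2], 'confidence': 0.59}]
brayer [{'xy': [332.9, 272.9], 'confidence': 0.62}]
figure [{'xy': [257.7, 146.0], 'confidence': 0.91}]
```

```bash
python3 -c "
from bench import ctrl
print(ctrl.hand_in())"
```

```text
the job is handed in; nothing more can be done
None
```

The block was handed in released and face up in the board's corner, pressed to the long fence, then the short one (about 7 N each, then about 5 N again on the long side); contact and camera checks showed no gap beyond the 1–3 mm the cameras resolve, and the tin, brayer and figure had not moved.

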